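Hold a brass stamp blank square in the corner of the jig

TASK

Stand the brass stamp blank upright on the bed of the squaring jig, with its longer side (40 mm) along the long blue fence, and press it into the corner so that it sits flush against the blue and the red fence at once. Finish while still holding it there: do not let go, keep a steady, moderate push against both fences without ramming them. Leave everything else on the bench where it is.

Things in the scene. Friction and masses are not known exactly. Their poses are not given: they have to be found in the camera images.
- brass_blank: Yellow brass block, 30 x 40 x 55 mm high (own x, y, z); origin at the centre of its underside, z up. Stands loose on the bench; the brass, aluminium and black blanks trade places between starts. About 0.45 kg, a shallow dark disc marks the middle of its top. Either end may face either way.
- jig: Flat aluminium plate fixed to the bench, 150 (x) x 170 (y) x 12 mm thick; origin at the centre of its underside, so the bed on top lies 12 mm above the bench. Its +x side carries the blue fence and its +y side the red fence; bed and fences are polished and slippery (friction about 0.3); it is placed and turned differently at each start.
- long_fence: Blue fence bar fixed on the jig's bed along the jig's y: 12 x 134 x 10 mm high; origin at the centre of its underside, 51 mm from the jig's origin along jig +x. Its working face looks to jig -x and lies 45 mm from the jig's origin.
- short_fence: Red fence bar fixed on the jig's bed along the jig's x: 80 x 12 x 10 mm high; origin at the centre of its underside, 56 mm from the jig's origin along jig +y. Its working face looks to jig -y and lies 50 mm from the jig's origin.
- corner (a point): The inside corner where the two working faces meet the bed; same axes as the jig (x towards the blue fence, y towards the red one). A blank fully home has its origin 15 mm from it along -x and 20 mm along -y, at the same height.
- alu_blank: Bystander: silver aluminium blank, 30 x 40 x 55 mm high (own x, y, z); origin at the centre of its underside, z up. Stands loose on the bench; the brass, aluminium and black blanks trade places between starts. 0.18 kg.
- nylon_blank: Bystander: black nylon blank, 30 x 40 x 55 mm high (own x, y, z); origin at the centre of its underside, z up. Stands loose on the bench; the brass, aluminium and black blanks trade places between starts. 0.08 kg.
- handpiece: Bystander: black grinding handpiece, 24 mm thick, 178 mm long along its x, lying on a grey cradle whose prongs reach 46 mm above the bench; origin on its underside, 30 mm above the bench.
- polish_jar: Bystander: amber jar, 54 mm across, 60 mm high; origin at the centre of its underside.
- dish: Bystander: white bowl, 100 mm across, 25 mm high; origin at the centre of its underside.
- mandrel: Bystander: upright steel ring mandrel, base 44 mm across, 130 mm high; origin at the centre of its underside.
- brush: Bystander: bench brush lying along its x, 170 mm long; origin on its underside.
There are look-alikes about, which are no part of the job. Of the things like the jig, leave any that is purple or turquoise; of the rest the larger one is meant.

How it is judged (in metres and radians):
At the end, for the whole second after the job is handed in: For the last second the brass blank stands upright (0.06 rad) and still on the bed, 40 mm side along the blue fence (0.06 rad), within 3 mm of fully home, pressing each fence with over 1 N, the fingers still holding or pushing it with over 1 N (contact force between brass_blank and long_fence above 1 N and contact force between brass_blank and short_fence above 1 N and contact force between the fingers and brass_blank above 1 N and x of brass_blank in the frame of corner between -0.018 and -0.012 m and y of brass_blank in the frame of corner between -0.023 and -0.017 m and z of brass_blank in the frame of corner between -0.003 and 0.003 m and angle between the y axis of brass_blank and the y axis of jig, either way round below 0.06 rad and angle between brass_blank's own z axis and vertical below 0.06 rad and linear speed of brass_blank below 0.01 m/s); the arm keeps its last pose, push and grip.
It fails at once if a fence is rammed (more than 60 N) (contact force between brass_blank and long_fence above 60 N or contact force between brass_blank and short_fence above 60 N).
It fails at once if another thing on the bench is moved more than 20 mm (brush 30 mm) (distance of any of alu_blank, nylon_blank, handpiece, polish_jar, dish, mandrel from where it was at the start of the episode above 0.02 m or distance of brush from where it was at the start of the episode above 0.03 m).
It also fails if it takes over 56 s, if anything falls off the work surface, if the arm or the gripper's body presses on something with over 40 N, if the wrist force passes 120 N, or if a joint passes its speed limit or range.

ROBOT

A 6-joint arm with a two-finger parallel gripper is mounted at the origin on the work surface. World frame = base frame: x ahead of the robot, y to its left, z up, the work surface at z = 0. Lengths are in mm, angles in rad, forces in N, time in s.
With the tool pointing down it reaches from about 250 to 775 mm from the base axis. Payload 4 kg.
Tool frame: the origin (TCP) lies between the finger pads; the fingertips stand 17 mm ahead of it and the grasp point (between the pads) lies 2 mm behind it; z points along the fingers, y is the direction in which the jaws open and shut (so a half turn about z gives the same grasp; the last joint's range is limited). The gripper opens to 85 mm and grips with 20 to 120 N. Pads are 22 mm wide; open, the fingers measure 114 mm over their backs; the gripper's body (76 mm by 85 mm) begins 54 mm behind the grasp point. The pads swing forward as they close: fully open they stand 13 mm farther back than shut.
Start: joints at [-1.274, 0.087, 1.371, -0, 1.684, -0.103], TCP at [214.077, -506.643, 248.341] pointing down, gripper open.
Joint ranges: [-3.1, 3.1], [-0.76, 2.03], [0.27, 2.55], [-1.08, 4.22], [0.17, 2.65], [-2.57, 2.57]. Speed limits (rad/s): [2.79, 2.79, 3.14, 3.14, 3.14, 3.14].

INTERFACE

Orientations are given as a 3x3 rotation matrix whose columns are the frame's x, y, z axes.
In Python, from cell import status, get_image, camera_info, job gives the robot as it stands.
- The arm moves only by the tool step_arm, never from a script. Its argument "series" is a list of rows, each an object with "linear": the shift along the tool's x, y, z in m, a list of three; "rot": the turn, a rotation vector about the tool's x, y, z in degrees, a list of three; "hand": the finger opening in m, from 0 to 0.0854. A call has exactly 5 rows; each row is the pose to reach, as a shift and turn from the pose commanded when the call began, along the tool's axes at that moment; what a row does not reach only later rows make up. A row lasts 1/8 s, in which the tool goes at most 62.5 mm and 10.7 degrees, less where a joint would pass 70% of its speed; a pose out of reach is approached as far as the arm can. A call with a gripper value outside its range is refused whole. The fingers move at their own pace and stop on an object; "force" is the grip in N (left out, the last holds). Time passes only in rows, so rows that repeat a pose let the fingers close, or fill a call up. It gives the time, the measured TCP pose, the force and the opening at its end, in the units of the state.
- status.state(): the state, without advancing time (a new reading comes with each control period).
- get_image(name): name is "scene" or "top" or "wrist"; returns the picture (400x640x3 uint8, red, green, blue); there is no depth.
- camera_info(name): a dict with "fx", "fy", "cx", "cy" (pixels), "eye" and "orientation" of the camera in the world; the wrist camera has in their place "mount" (4x4, takes a point from camera to tool coordinates, whose origin is the TCP and whose axes are the flange's). Camera axes: x right, y down, z forward; pixel columns grow to the right and rows downward; lengths in mm; the calibration is good to about 2 mm. A picture is of the moment at which its call begins: read the wrist's pose just before it. camera_info takes no time and is no camera call.
- job.job_done(): hands the job in, once; it reports no verdict.
The state is a dict: "t": time; "qpos": joint angles; "qd": joint speeds; "tau": joint torques, N m; "position": TCP position; "tool_rot": TCP orientation; "wrist_force": force on the tool from outside, world axes, zero at the start; "ft_torque": the same for the moment, N m; "width": finger opening in mm.
Only numpy, scipy, OpenCV 4.12 (cv2) and the standard library are available. Lean on these libraries where they do the work, as an engineer would, in place of code of your own. Each camera call takes 0.05 s, during which the arm holds its last target.

## Working session

There is one attempt and no reset: what is moved stays moved. The work goes in short steps, Python scripts to look and compute and a tool call to move; the robot and the scene stay as the last step left them, time stands still between calls to the robot, and variables do not carry over. Pictures are saved under pics/ and viewed, and the job is handed in when it is done.

Besides the shell and the picture viewer there is one more tool, called after "Emit:" as a command line: name --argument value ..., lists and objects as JSON in quotes. step_arm: Moves the arm, as the interface text tells. Its arguments: {"type":"object","properties":{"series":{"type":"array"},"force":{"type":"number"}},"required":["series"]}

```bash
mkdir -p pics; ls; python3 - <<'E'
from cell import status,get_image,camera_info,job
import cv2
print(status.state())
for n in ("scene","top","wrist"):
    im=get_image(n); cv2.imwrite(f"pics/{n}0.png",im[:,:,::-1]); print(n,camera_info(n))
E
```

```text
pics
{'t': 0.0, 'qpos': array([-1.27409020e+00,  8.79845609e-02,  1.37231554e+00, -9.36012138e-06,
        1.68361673e+00, -1.03080439e-01]), 'qd': array([ 0.00089795,  0.00021432, -0.00044627,  0.00059307,  0.00049421,
        0.00065994]), 'tau': array([ 1.47189330e-03, -3.51856577e+01, -3.13270855e+01,  4.04614275e-05,
        1.07041479e-02,  2.56935959e-05]), 'position': array([ 213.93311736, -506.16401111,  247.09185785]), 'tool_rot': array([[ 9.21144572e-01,  3.89219993e-01, -6.88415744e-04],
       [ 3.89220534e-01, -9.21141926e-01,  2.21989427e-03],
       [ 2.29898627e-04, -2.31278910e-03, -9.99997299e-01]]), 'wrist_force': array([-0.62817766,  1.09236861,  0.21859651]), 'ft_torque': array([-0.00203895,  0.07208344,  0.00745733]), 'width': 85.13756162344662}
scene {'fx': 430.2351879179144, 'fy': 430.2351879179144, 'cx': 320.2898381104574, 'cy': 209.4554035512158, 'eye': array([992.09370408, 744.96594969, 797.75490238]), 'orientation': array([[-0.85375419,  0.33160785, -0.40142249],
       [ 0.52064765,  0.55179242, -0.65149915],
       [ 0.00545966, -0.76521981, -0.64374594]])}
top {'fx': 384.8274745320321, 'fy': 384.8274745320321, 'cx': 318.436426492071, 'cy': 197.6204128913583, 'eye': array([ 379.27182784,   14.67951577, 1038.15131959]), 'orientation': array([[-0.00781497, -0.98626757,  0.1649703 ],
       [-0.99979276,  0.00460523, -0.01982999],
       [ 0.01879795, -0.16509109, -0.98609917]])}
wrist {'fx': 300.90251120618274, 'fy': 300.90251120618274, 'cx': 321.58386434669046, 'cy': 198.73586963390866, 'mount': array([[ 2.59411186e-04, -9.55749128e-01, -2.94182830e-01,
         7.63275616e+01],
       [ 9.99998815e-01, -1.98465359e-04,  1.52658118e-03,
        -1.86663433e+00],
       [-1.51741374e-03, -2.94182877e-01,  9.55747944e-01,
        -1.25050000e+02],
       [ 0.00000000e+00,  0.00000000e+00,  0.00000000e+00,
         1.00000000e+00]])}
```

View pics/top0.png

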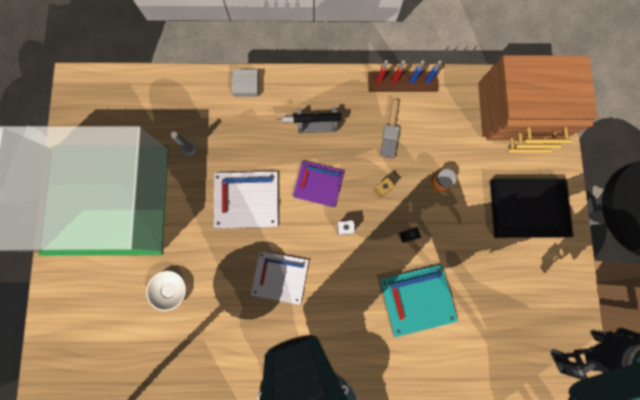

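View pics/scene0.png

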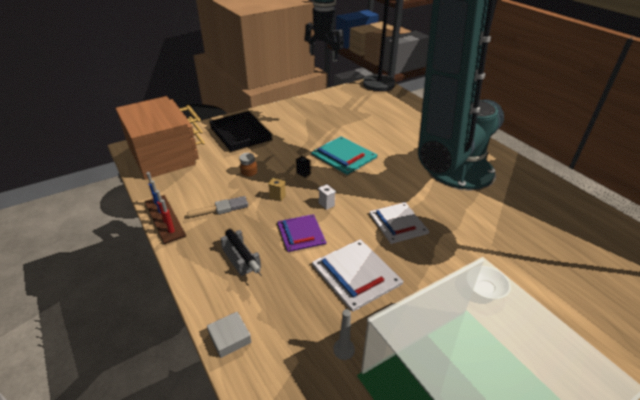

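View pics/wrist0.png

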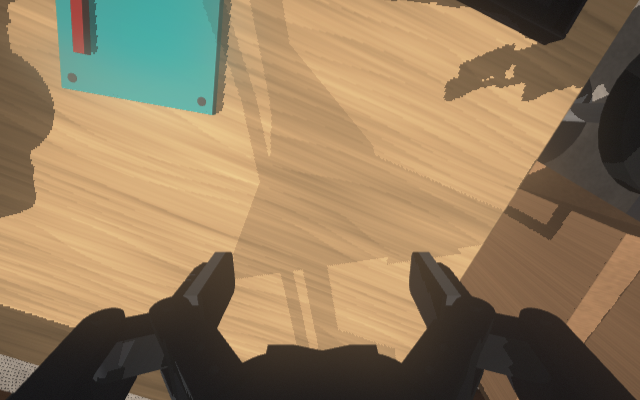

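The top view shows the brass blank at about (386,184) and the larger white jig at about (245,199), with blue along its far side and red on its left. The purple and smaller white jigs are decoys. Next I'll measure.

```bash
cat > h.py <<'E'
import numpy as np, cv2
from cell import status,get_image,camera_info,job
def cam(n,st=None):
    c=camera_info(n)
    if n=="wrist":
        st=st or status.state(); M=c["mount"]; R=st["tool_rot"]@M[:3,:3]; e=st["tool_rot"]@M[:3,3]+st["position"]
    else: R,e=c["orientation"],c["eye"]
    return c,R,e
def ray(C,uv,z):
    c,R,e=C
    uv=np.atleast_2d(np.asarray(uv,float))
    d=np.c_[(uv[:,0]-c["cx"])/c["fx"],(uv[:,1]-c["cy"])/c["fy"],np.ones(len(uv))]@R.T
    return e+d*((z-e[2])/d[:,2])[:,None]
def proj(C,P):
    c,R,e=C; p=(np.atleast_2d(P)-e)@R; return np.c_[c["fx"]*p[:,0]/p[:,2]+c["cx"],c["fy"]*p[:,1]/p[:,2]+c["cy"]]
E
python3 - <<'E'
from h import *
im=cv2.imread("pics/top0.png"); C=cam("top")
cv2.imwrite("pics/topz.png",cv2.resize(im[130:250,190:420],None,fx=3.4,fy=3.4,interpolation=cv2.INTER_CUBIC))
hsv=cv2.cvtColor(im,cv2.COLOR_BGR2HSV)
def big(m,box):
    k=np.zeros_like(m); x0,y0,x1,y1=box; k[y0:y1,x0:x1]=m[y0:y1,x0:x1]
    cs,_=cv2.findContours(k,cv2.RETR_EXTERNAL,cv2.CHAIN_APPROX_NONE); c=max(cs,key=cv2.contourArea); return c
for nm,lo,hi,box,z in [("plate",(0,0,120),(179,60,255),(200,150,290,240),12),("blue",(100,100,40),(125,255,255),(200,150,290,240),22),("brass",(18,120,60),(35,255,255),(370,165,405,200),55)]:
    c=big(cv2.inRange(hsv,lo,hi),box); r=cv2.minAreaRect(c); b=cv2.boxPoints(r)
    print(nm,cv2.contourArea(c),b.tolist(),"\n",ray(C,b,z).round(1).tolist(),ray(C,b,z).mean(0).round(1))
E
```

```text
plate 3489.0 [[211.9344940185547, 171.8555145263672], [276.96875, 170.50062561035156], [278.14404296875, 226.9136505126953], [213.10980224609375, 228.26853942871094]] 
 [[623.4, 283.3, 12.0], [626.6, 106.7, 12.0], [472.3, 102.1, 12.0], [469.8, 274.4, 12.0]] [548.  191.6  12. ]
blue 118.0 [[222.9189453125, 178.56939697265625], [270.965576171875, 176.96783447265625], [271.0887756347656, 180.66372680664062], [223.04214477539062, 182.26528930664062]] 
 [[602.4, 250.6, 22.0], [606.3, 121.8, 22.0], [596.1, 121.3, 22.0], [592.2, 249.9, 22.0]] [599.3 185.9  22. ]
brass 223.0 [[371.468994140625, 188.96458435058594], [387.114990234375, 175.27430725097656], [395.60174560546875, 184.9734344482422], [379.95574951171875, 198.66371154785156]] 
 [[566.0, -143.6, 55.0], [602.4, -185.9, 55.0], [576.3, -207.2, 55.0], [540.3, -164.9, 55.0]] [ 571.2 -175.4   55. ]
```

View pics/topz.png

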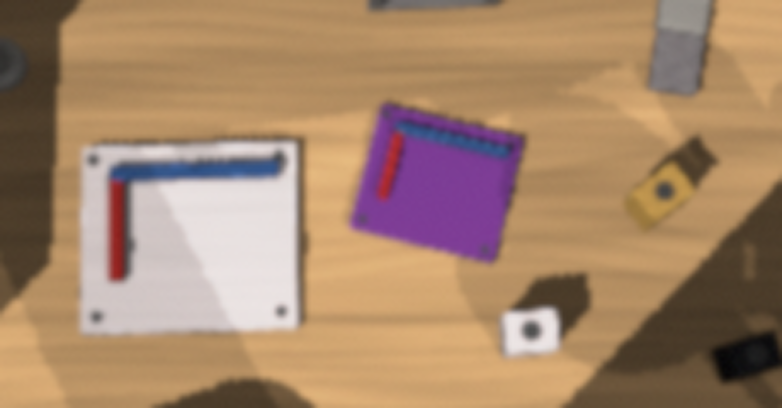

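Emit:
step_arm --series '[{"linear":[0.056,-0.021,0],"rot":[0,0,0],"hand":0.085},{"linear":[0.112,-0.042,0],"rot":[0,0,0],"hand":0.085},{"linear":[0.168,-0.064,0],"rot":[0,0,0],"hand":0.085},{"linear":[0.224,-0.085,0],"rot":[0,0,0],"hand":0.085},{"linear":[0.28,-0.106,0],"rot":[0,0,0],"hand":0.085}]'

```text
t: 0.78
position: [431.8, -298.4, 248.1]
tool_rot: [[0.921, 0.389, -0.0], [0.389, -0.921, -0.0], [-0.0, 0.0, -1.0]]
wrist_force: [0.3, -1.0, -0.2]
width: 85.1
```

Emit:
step_arm --series '[{"linear":[0.056,-0.021,0],"rot":[0,0,0],"hand":0.085},{"linear":[0.112,-0.042,0],"rot":[0,0,0],"hand":0.085},{"linear":[0.14,-0.055,0],"rot":[0,0,0],"hand":0.085},{"linear":[0.14,-0.055,0],"rot":[0,0,0],"hand":0.085},{"linear":[0.14,-0.055,0],"rot":[0,0,0],"hand":0.085}]'

```text
t: 1.4
position: [537.8, -195.2, 247.9]
tool_rot: [[0.921, 0.389, -0.001], [0.389, -0.921, -0.0], [-0.001, -0.0, -1.0]]
wrist_force: [0.0, 0.5, 0.4]
width: 85.2
```

```bash
python3 - <<'E'
from h import *
import pickle
st=status.state(); im=get_image("wrist")[:,:,::-1].copy(); pickle.dump((st,im),open("w1.pkl","wb")); cv2.imwrite("pics/w1.png",im)
print(st["t"],st["position"],st["tool_rot"].round(3).tolist(),st["qpos"].round(2), st["wrist_force"])
E
```

```text
1.4 [ 537.82477354 -195.23114615  247.90552093] [[0.921, 0.389, -0.001], [0.389, -0.921, -0.0], [-0.001, -0.0, -1.0]] [-0.45  0.14  1.32 -0.    1.69  0.72] [0.02337197 0.48948447 0.36405893]
```

View pics/w1.png

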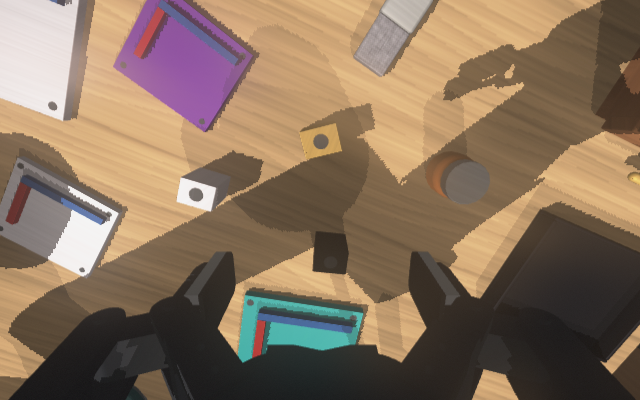

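The brass blank is at (320,141) with its disc visible. The nylon blank at (331,252) and the jar at (458,177) are its neighbours.

```bash
python3 - <<'E'
from h import *
import pickle
st,im=pickle.load(open("w1.pkl","rb")); C=cam("wrist",st)
cv2.imwrite("pics/w1z.png",cv2.resize(im[100:180,270:380],None,fx=7,fy=7,interpolation=cv2.INTER_CUBIC))
hsv=cv2.cvtColor(im,cv2.COLOR_BGR2HSV)
print([hsv[y,x].tolist() for x,y in [(310,130),(335,145),(320,141),(325,156),(350,150),(290,150),(308,150)]])
E
```

```text
[[18, 134, 203], [18, 136, 202], [14, 54, 109], [17, 104, 98], [16, 107, 117], [16, 110, 202], [19, 139, 208]]
```

View pics/w1z.png

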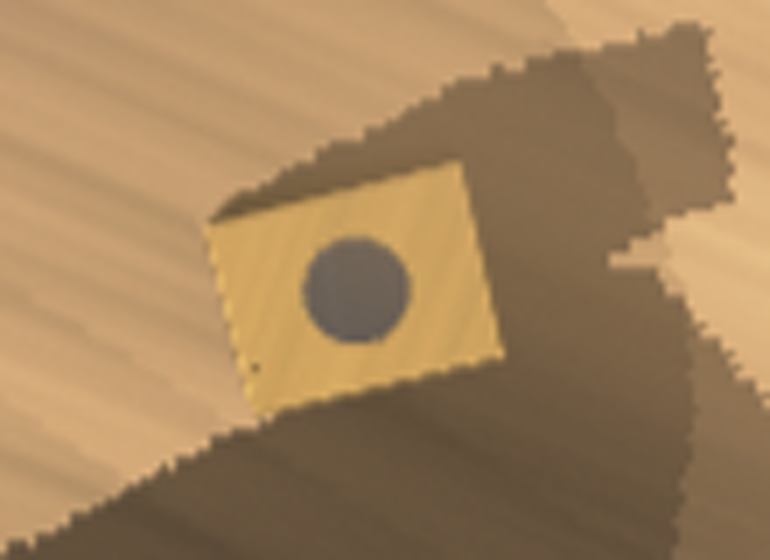

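```bash
python3 - <<'E'
from h import *
import pickle
st,im=pickle.load(open("w1.pkl","rb")); C=cam("wrist",st)
q=np.array([(208,222),(462,160),(505,357),(262,415)])/7+[270-.4,100-.4]
P=ray(C,q,55); print(P.round(1)); print([np.linalg.norm(P[i]-P[i-1]).round(1) for i in range(4)])
ctr=P.mean(0); d=ray(C,np.array([[357,290]])/7+[270-.4,100-.4],55)
print(ctr,d)
L=(P[1]-P[0])+(P[2]-P[3]); S=(P[2]-P[1])+(P[3]-P[0])
print("long ang",np.degrees(np.arctan2(L[1],L[0])),"short",np.degrees(np.arctan2(S[1],S[0])))
R=st["tool_rot"]; print("tool shift", R.T@(np.array([d[0,0],d[0,1],45])-st["position"]), "tool x yaw",np.degrees(np.arctan2(R[1,0],R[0,0])))
E
```

```text
[[ 575.5 -152.8   55. ]
 [ 598.2 -183.8   55. ]
 [ 574.4 -201.3   55. ]
 [ 552.  -170.9   55. ]]
[np.float64(29.6), np.float64(38.4), np.float64(29.6), np.float64(37.7)]
[ 575.03314207 -177.21139623   55.        ] [[ 574.90481567 -176.93025365   55.        ]]
long ang -53.690453059918745 short -142.9884891000292
tool shift [ 41.50873084  -2.40295095 202.85895028] tool x yaw 22.892046811077062
```

Emit:
step_arm --series '[{"linear":[0.0415,-0.0024,0],"rot":[0,0,-7],"hand":0.085},{"linear":[0.0415,-0.0024,0.04],"rot":[0,0,-13.6],"hand":0.085},{"linear":[0.0415,-0.0024,0.08],"rot":[0,0,-13.6],"hand":0.085},{"linear":[0.0415,-0.0024,0.12],"rot":[0,0,-13.6],"hand":0.085},{"linear":[0.0415,-0.0024,0.12],"rot":[0,0,-13.6],"hand":0.085}]'

```text
t: 2.08
position: [572.3, -176.8, 124.1]
tool_rot: [[0.805, 0.593, -0.009], [0.593, -0.805, 0.003], [-0.005, -0.008, -1.0]]
wrist_force: [0.9, -0.5, 0.0]
width: 84.8
```

```bash
python3 - <<'E'
from h import *
import pickle
st=status.state(); im=get_image("wrist")[:,:,::-1].copy(); pickle.dump((st,im),open("w2.pkl","wb")); cv2.imwrite("pics/w2.png",im)
print(st["t"],st["position"],st["tool_rot"].round(3).tolist(),st["qpos"].round(2), st["wrist_force"])
E
```

```text
2.075 [ 572.31946391 -176.75282593  124.07559088] [[0.805, 0.593, -0.009], [0.593, -0.805, 0.003], [-0.005, -0.008, -1.0]] [-0.39  0.26  1.43 -0.    1.47  0.54] [ 0.86681629 -0.52122086  0.04906396]
```

View pics/w2.png

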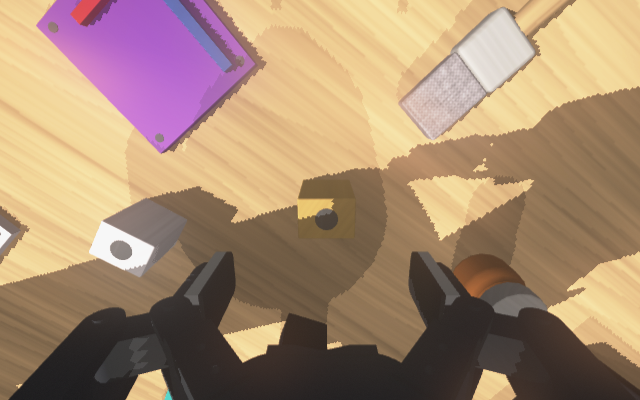

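```bash
python3 - <<'E'
from h import *
import pickle
st,im=pickle.load(open("w2.pkl","rb")); C=cam("wrist",st); R=st["tool_rot"]
cv2.imwrite("pics/w2z.png",cv2.resize(im[170:250,270:380],None,fx=7,fy=7,interpolation=cv2.INTER_CUBIC))
for n,uv,z in [("disc",(326,219),55),("jar near rim",(478,290),60),("jar base edge",(455,270),10),("jar low z60",(455,270),60)]:
    p=ray(C,uv,z)[0]; print(n,p.round(1),(R.T@(p-st["position"])).round(1))
C=cam("top")
print("jar top ctr", ray(C,(447,178),60).round(0))
E
```

```text
disc [ 574.6 -176.6   55. ] [ 2.3  1.8 69.1]
jar near rim [ 597.5 -296.7   60. ] [-50.5 112.   63.5]
jar base edge [ 590.3 -309.4   10. ] [-63.6 118.3 113.5]
jar low z60 [ 599.5 -271.9   60. ] [-34.2  93.2  63.5]
jar top ctr [[ 593. -342.   60.]]
```

View pics/w2z.png

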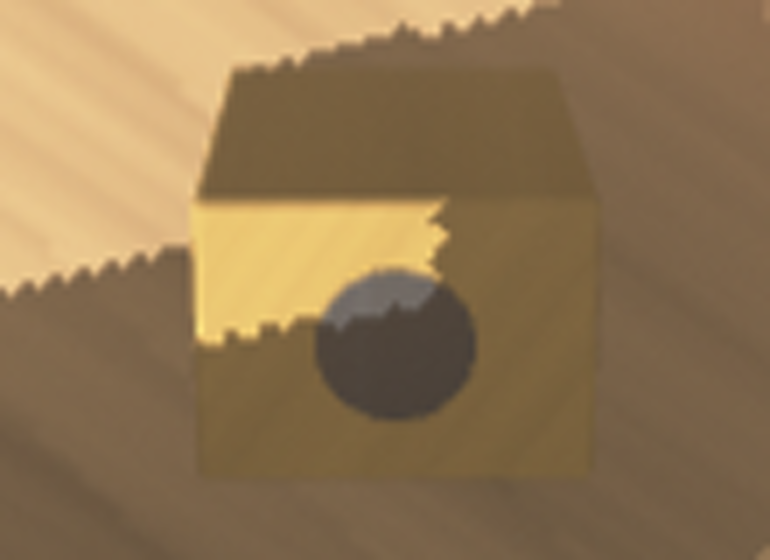

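Emit:
step_arm --series '[{"linear":[0,0,0.03],"rot":[0,0,0],"hand":0.085},{"linear":[0,0,0.06],"rot":[0,0,0],"hand":0.085},{"linear":[0,0,0.085],"rot":[0,0,0],"hand":0.085},{"linear":[0,0,0.094],"rot":[0,0,0],"hand":0.085},{"linear":[0,0,0.094],"rot":[0,0,0],"hand":0.085}]'

```text
t: 2.75
position: [576.4, -177.2, 35.8]
tool_rot: [[0.804, 0.594, 0.002], [0.595, -0.804, -0.001], [0.001, 0.002, -1.0]]
wrist_force: [-0.8, -0.5, 0.1]
width: 85.1
```

```bash
python3 - <<'E'
from h import *
st=status.state(); print(st["position"],st["tool_rot"].round(3).tolist(),st["wrist_force"])
print((st["tool_rot"].T@(np.array([574.8,-176.8,33])-st["position"])).round(1))
E
```

```text
[ 576.36959977 -177.22020578   35.83993893] [[0.804, 0.594, 0.002], [0.595, -0.804, -0.001], [0.001, 0.002, -1.0]] [-0.81151126 -0.52330777  0.13563315]
[-1.  -1.3  2.8]
```

Emit:
step_arm --series '[{"linear":[-0.001,-0.001,0.001],"rot":[0,0,0],"hand":0.085},{"linear":[-0.001,-0.001,0.001],"rot":[0,0,0],"hand":0.03},{"linear":[-0.001,-0.001,0.001],"rot":[0,0,0],"hand":0.03},{"linear":[-0.001,-0.001,0.001],"rot":[0,0,0],"hand":0.03},{"linear":[-0.001,-0.001,0.001],"rot":[0,0,0],"hand":0.03}]' --force 60

```text
t: 3.38
position: [575.0, -176.9, 34.2]
tool_rot: [[0.804, 0.595, 0.002], [0.595, -0.804, -0.001], [0.001, 0.002, -1.0]]
wrist_force: [1.1, -1.6, 2.9]
width: 39.5
```

Emit:
step_arm --series '[{"linear":[0,0,0],"rot":[0,0,0],"hand":0.03},{"linear":[0,0,0],"rot":[0,0,0],"hand":0.03},{"linear":[0,0,0],"rot":[0,0,0],"hand":0.03},{"linear":[0,0,0],"rot":[0,0,0],"hand":0.03},{"linear":[0,0,0],"rot":[0,0,0],"hand":0.03}]'

```text
t: 4.0
position: [575.0, -176.9, 34.2]
tool_rot: [[0.804, 0.595, 0.002], [0.595, -0.804, -0.001], [0.001, 0.002, -1.0]]
wrist_force: [2.2, -2.8, 4.9]
width: 39.4
```

Emit:
step_arm --series '[{"linear":[0,0,-0.02],"rot":[0,0,0],"hand":0.03},{"linear":[0,0,-0.06],"rot":[0,0,0],"hand":0.03},{"linear":[0,0,-0.1],"rot":[0,0,0],"hand":0.03},{"linear":[0,0,-0.13],"rot":[0,0,0],"hand":0.03},{"linear":[0,0,-0.13],"rot":[0,0,0],"hand":0.03}]'

```text
t: 4.62
position: [574.3, -175.8, 163.7]
tool_rot: [[0.804, 0.595, 0.001], [0.595, -0.804, 0.0], [0.001, 0.0, -1.0]]
wrist_force: [-0.8, -0.1, -5.4]
width: 39.3
```

Emit:
step_arm --series '[{"linear":[0.02,-0.033,0],"rot":[0,0,5],"hand":0.03},{"linear":[0.04,-0.067,0],"rot":[0,0,10],"hand":0.03},{"linear":[0.06,-0.1,0],"rot":[0,0,15],"hand":0.03},{"linear":[0.08,-0.133,0],"rot":[0,0,20],"hand":0.03},{"linear":[0.1,-0.166,0],"rot":[0,0,25],"hand":0.03}]'

```text
t: 5.25
position: [553.0, 18.3, 158.6]
tool_rot: [[0.98, 0.197, -0.009], [0.197, -0.98, 0.001], [-0.008, -0.003, -1.0]]
wrist_force: [0.4, -0.4, -4.4]
width: 39.5
```

```bash
python3 - <<'E'
from h import *
st=status.state(); print(st["t"],st["position"],st["tool_rot"].round(3).tolist(),st["wrist_force"],st["width"])
print((st["tool_rot"].T@(np.array([540,190,164])-st["position"])).round(1), np.degrees(np.arctan2(*st["tool_rot"][[1,0],0])))
E
```

```text
5.25 [553.03407953  18.31453787 158.58859157] [[0.98, 0.197, -0.009], [0.197, -0.98, 0.001], [-0.008, -0.003, -1.0]] [ 0.4213032  -0.36002036 -4.41419333] 39.45283236993989
[  21.  -170.9   -5.1] 11.348340626700441
```

Emit:
step_arm --series '[{"linear":[0.005,-0.05,0],"rot":[0,0,4],"hand":0.03},{"linear":[0.012,-0.1,0],"rot":[0,0,8],"hand":0.03},{"linear":[0.018,-0.145,-0.01],"rot":[0,0,9.8],"hand":0.03},{"linear":[0.02,-0.172,-0.02],"rot":[0,0,9.8],"hand":0.03},{"linear":[0.02,-0.172,-0.02],"rot":[0,0,9.8],"hand":0.03}]'

```text
t: 5.88
position: [539.0, 191.1, 179.9]
tool_rot: [[0.999, 0.034, -0.006], [0.034, -0.999, -0.001], [-0.006, 0.0, -1.0]]
wrist_force: [0.7, -0.8, -4.2]
width: 39.5
```

Emit:
step_arm --series '[{"linear":[0,0,0],"rot":[0,0,0],"hand":0.03},{"linear":[0,0,0],"rot":[0,0,0],"hand":0.03},{"linear":[0,0,0],"rot":[0,0,0],"hand":0.03},{"linear":[0,0,0],"rot":[0,0,0],"hand":0.03},{"linear":[0,0,0],"rot":[0,0,0],"hand":0.03}]'

```text
t: 6.5
position: [541.2, 188.9, 183.4]
tool_rot: [[1.0, 0.029, 0.0], [0.029, -1.0, -0.0], [0.0, 0.0, -1.0]]
wrist_force: [-0.3, 0.2, -3.6]
width: 39.3
```

```bash
python3 - <<'E'
from h import *
import pickle
st=status.state(); im=get_image("wrist")[:,:,::-1].copy(); pickle.dump((st,im),open("w3.pkl","wb")); cv2.imwrite("pics/w3.png",im)
print(st["t"],st["position"],st["tool_rot"].round(4).tolist(),st["qpos"].round(2), st["wrist_force"])
E
```

```text
6.5 [541.19404317 188.87335694 183.41891614] [[0.9996, 0.0293, 0.0002], [0.0293, -0.9996, -0.0], [0.0002, 0.0, -1.0]] [ 0.24  0.16  1.42 -0.    1.56  1.78] [-0.27928695  0.17630909 -3.61262403]
```

View pics/w3.png

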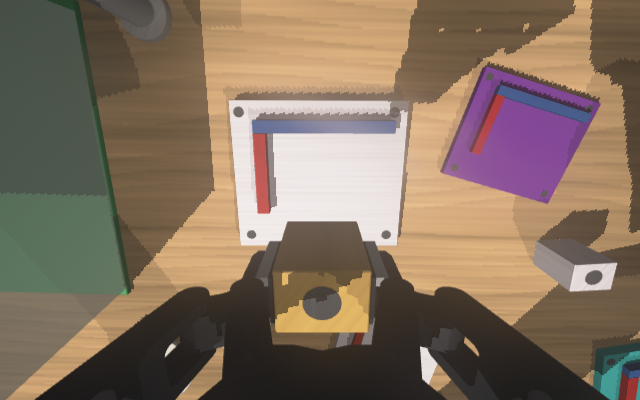

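The jig is in clear view: the plate's corners are near (230,102) and (408,104), the blue fence is at y≈127 and the red one at x≈262. The blank is held straight in the jaws at (322,300).

```bash
python3 - <<'E'
from h import *
im=cv2.imread("pics/w3.png")
cv2.imwrite("pics/w3z.png",cv2.resize(im[90:250,222:418],None,fx=4,fy=3.7,interpolation=cv2.INTER_CUBIC))
E
```

```text
(no output)
```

View pics/w3z.png

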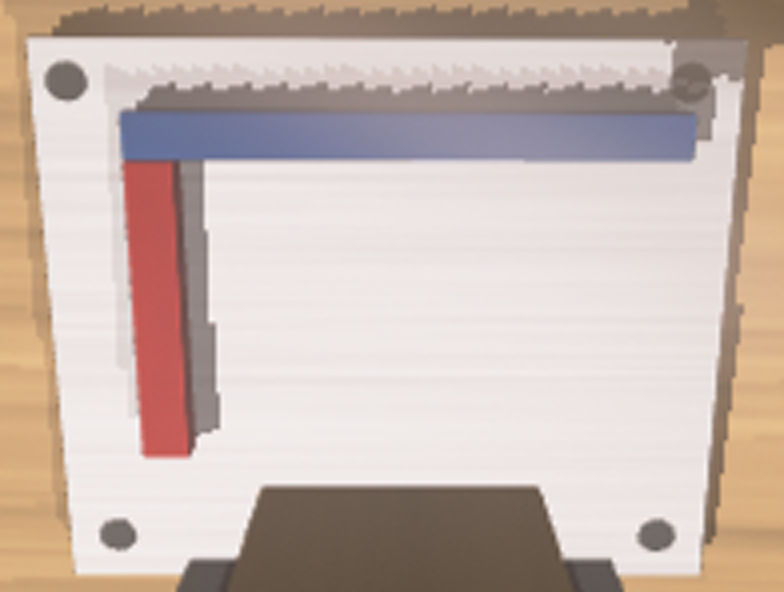

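```bash
python3 - <<'E'
from h import *
import pickle
st,im=pickle.load(open("w3.pkl","rb")); C=cam("wrist",st); R=st["tool_rot"]
f=lambda a:(np.array(a,float)+.5)/[4,3.7]+[222-.5,90-.5]
P=ray(C,f([(28,38),(747,40),(700,575),(76,573)]),12)[:,:2]; print(P.round(1))
# jig coords of those corners: TL(+x,+y) TR(+x,-y) BR BL
J=np.array([(75,85),(75,-85),(-75,-85),(-75,85)],float)
A,B=J,P-P.mean(0); th=np.arctan2((A[:,0]*B[:,1]-A[:,1]*B[:,0]).sum(),(A*B).sum()); o=P.mean(0)
Rj=np.array([[np.cos(th),-np.sin(th)],[np.sin(th),np.cos(th)]])
print("o",o.round(1),"th deg",np.degrees(th),"resid",((P-o)@Rj-J).round(1).tolist())
print("tool yaw",np.degrees(np.arctan2(R[1,0],R[0,0])))
home=o+Rj@np.array([30,30]); print("home",home)
print("blue z22",((ray(C,f([(120,112),(697,112),(694,160),(124,160)]),22)[:,:2]-o)@Rj).round(1).tolist(),"exp x 57/45")
print("red z22",((ray(C,f([(175,165),(189,455),(142,455)]),22)[:,:2]-o)@Rj).round(1).tolist(),"exp y 50")
print("disc in jig-held: ",ray(C,(322,303),st["position"][2]-34.2+55), st["position"])
T=home-Rj@np.array([10,10])
print("start tgt",T,"tool shift",(R.T@(np.r_[T,60]-st["position"])).round(1))
E
```

```text
[[619.9 280. ]
 [624.4 111.7]
 [475.6 107.4]
 [471.4 276.1]]
o [547.8 193.8] th deg 1.5218259402176508 resid [[-0.7, -0.8], [-0.7, 0.9], [0.6, 0.6], [0.8, -0.7]]
tool yaw 1.6764259223313775
home [577.01384625 224.60280228]
blue z22 [[56.7, 61.7], [57.1, -71.3], [45.3, -71.5], [44.9, 61.5]] exp x 57/45
red z22 [[43.7, 49.7], [-34.0, 50.2], [-34.0, 62.0]] exp y 50
disc in jig-held:  [[540.43386705 190.69735608 204.21891614]] [541.19404317 188.87335694 183.41891614]
start tgt [567.28295095 214.34075197] tool shift [ 26.8 -24.7 123.4]
```

Emit:
step_arm --series '[{"linear":[0.0268,-0.0247,0],"rot":[0,0,0],"hand":0.03},{"linear":[0.0268,-0.0247,0.04],"rot":[0,0,0],"hand":0.03},{"linear":[0.0268,-0.0247,0.085],"rot":[0,0,0],"hand":0.03},{"linear":[0.0268,-0.0247,0.123],"rot":[0,0,0],"hand":0.03},{"linear":[0.0268,-0.0247,0.123],"rot":[0,0,0],"hand":0.03}]'

```text
t: 7.18
position: [563.9, 213.8, 55.8]
tool_rot: [[1.0, 0.03, -0.01], [0.03, -1.0, -0.003], [-0.01, 0.002, -1.0]]
wrist_force: [-0.8, 0.7, -4.5]
width: 39.3
```

Emit:
step_arm --series '[{"linear":[0,0,0.003],"rot":[0,0,0],"hand":0.03},{"linear":[0,0,0.006],"rot":[0,0,0],"hand":0.03},{"linear":[0,0,0.009],"rot":[0,0,0],"hand":0.03},{"linear":[0,0,0.01],"rot":[0,0,0],"hand":0.03},{"linear":[0,0,0.01],"rot":[0,0,0],"hand":0.03}]'

```text
t: 7.8
position: [567.2, 214.6, 50.4]
tool_rot: [[1.0, 0.03, 0.0], [0.03, -1.0, -0.0], [0.0, 0.0, -1.0]]
wrist_force: [0.2, -0.0, -4.4]
width: 39.5
```

```bash
python3 - <<'E'
from h import *
import pickle
st=status.state(); im=get_image("wrist")[:,:,::-1].copy(); pickle.dump((st,im),open("w4.pkl","wb")); cv2.imwrite("pics/w4.png",im)
im=get_image("scene")[:,:,::-1]; cv2.imwrite("pics/s4.png",cv2.resize(im[200:330,270:430],None,fx=4,fy=4))
print(st["t"],st["position"],st["tool_rot"].round(4).tolist(), st["wrist_force"])
E
```

```text
7.8 [567.15603865 214.6332226   50.41650419] [[0.9996, 0.0298, 0.0002], [0.0298, -0.9996, -0.0001], [0.0002, 0.0001, -1.0]] [ 0.23586287 -0.01314212 -4.38723235]
```

View pics/w4.png

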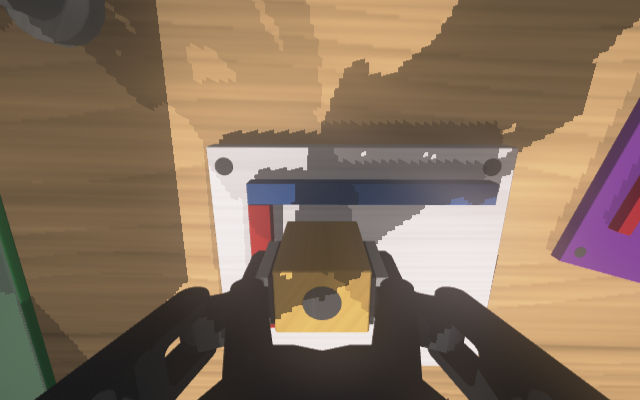

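View pics/s4.png

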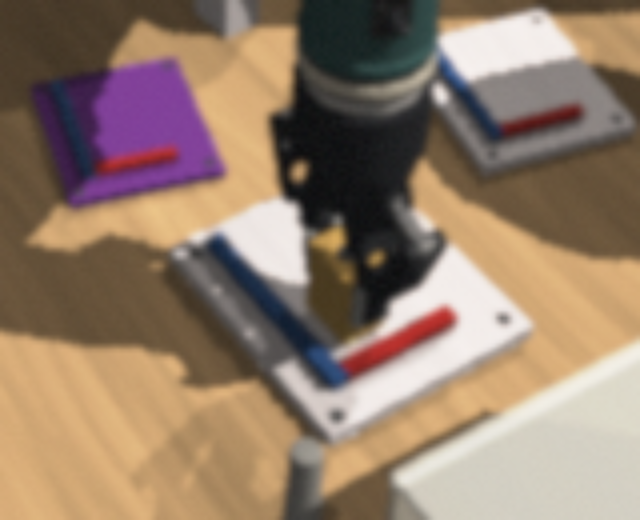

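Emit:
step_arm --series '[{"linear":[0,0,0.001],"rot":[0,0,0],"hand":0.03},{"linear":[0,0,0.002],"rot":[0,0,0],"hand":0.03},{"linear":[0,0,0.003],"rot":[0,0,0],"hand":0.03},{"linear":[0,0,0.0035],"rot":[0,0,0],"hand":0.03},{"linear":[0,0,0.0035],"rot":[0,0,0],"hand":0.03}]'

```text
t: 8.52
position: [567.1, 214.6, 46.7]
tool_rot: [[1.0, 0.03, -0.0], [0.03, -1.0, -0.0], [-0.0, 0.0, -1.0]]
wrist_force: [0.7, 0.6, -4.4]
width: 39.3
```

Emit:
step_arm --series '[{"linear":[0,0,0.0002],"rot":[0,0,0],"hand":0.03},{"linear":[0,0,0.0004],"rot":[0,0,0],"hand":0.03},{"linear":[0,0,0.0006],"rot":[0,0,0],"hand":0.03},{"linear":[0,0,0.0006],"rot":[0,0,0],"hand":0.03},{"linear":[0,0,0.0006],"rot":[0,0,0],"hand":0.03}]'

```text
t: 9.15
position: [567.2, 214.6, 46.3]
tool_rot: [[1.0, 0.03, 0.0], [0.03, -1.0, -0.0], [0.0, 0.0, -1.0]]
wrist_force: [0.4, 0.3, -4.6]
width: 39.5
```

Emit:
step_arm --series '[{"linear":[0,0,0.0002],"rot":[0,0,0],"hand":0.03},{"linear":[0,0,0.0004],"rot":[0,0,0],"hand":0.03},{"linear":[0,0,0.0005],"rot":[0,0,0],"hand":0.03},{"linear":[0,0,0.0005],"rot":[0,0,0],"hand":0.03},{"linear":[0,0,0.0005],"rot":[0,0,0],"hand":0.03}]'

```text
t: 9.78
position: [567.2, 214.6, 46.2]
tool_rot: [[1.0, 0.03, 0.0], [0.03, -1.0, -0.0], [0.0, 0.0, -1.0]]
wrist_force: [-2.2, -0.5, 1.1]
width: 39.5
```

Emit:
step_arm --series '[{"linear":[0.0015,0,0],"rot":[0,0,0],"hand":0.03},{"linear":[0.003,0,0],"rot":[0,0,0],"hand":0.03},{"linear":[0.0045,0,0],"rot":[0,0,0],"hand":0.03},{"linear":[0.006,0,0],"rot":[0,0,0],"hand":0.03},{"linear":[0.007,0,0],"rot":[0,0,0],"hand":0.03}]'

```text
t: 10.4
position: [574.2, 215.1, 46.2]
tool_rot: [[1.0, 0.03, 0.0], [0.03, -1.0, 0.0], [0.0, -0.0, -1.0]]
wrist_force: [-4.5, 0.5, 5.9]
width: 39.5
```

Emit:
step_arm --series '[{"linear":[0,0,0],"rot":[0,0,0],"hand":0.03},{"linear":[0.0003,0,0],"rot":[0,0,0],"hand":0.03},{"linear":[0.0006,0,0],"rot":[0,0,0],"hand":0.03},{"linear":[0.0008,0,0],"rot":[0,0,0],"hand":0.03},{"linear":[0.001,0,0],"rot":[0,0,0],"hand":0.03}]'

```text
t: 11.02
position: [575.2, 215.1, 46.2]
tool_rot: [[1.0, 0.03, -0.0], [0.03, -1.0, 0.0], [0.0, -0.0, -1.0]]
wrist_force: [-4.0, -0.7, 4.9]
width: 39.7
```

Emit:
step_arm --series '[{"linear":[0.0003,0,0],"rot":[0,0,0],"hand":0.03},{"linear":[0.0006,0,0],"rot":[0,0,0],"hand":0.03},{"linear":[0.0009,0,0],"rot":[0,0,0],"hand":0.03},{"linear":[0.0012,0,0],"rot":[0,0,0],"hand":0.03},{"linear":[0.0012,0,0],"rot":[0,0,0],"hand":0.03}]'

```text
t: 11.65
position: [576.4, 215.1, 46.2]
tool_rot: [[1.0, 0.03, 0.0], [0.03, -1.0, 0.0], [0.0, -0.0, -1.0]]
wrist_force: [-4.7, 0.2, 4.9]
width: 39.2
```

Emit:
step_arm --series '[{"linear":[0.0002,0,0],"rot":[0,0,0],"hand":0.03},{"linear":[0.0004,0,0],"rot":[0,0,0],"hand":0.03},{"linear":[0.0006,0,0],"rot":[0,0,0],"hand":0.03},{"linear":[0.0006,0,0],"rot":[0,0,0],"hand":0.03},{"linear":[0.0006,0,0],"rot":[0,0,0],"hand":0.03}]'

```text
t: 12.28
position: [577.0, 215.2, 46.2]
tool_rot: [[1.0, 0.03, 0.0], [0.03, -1.0, 0.0], [0.0, -0.0, -1.0]]
wrist_force: [-4.7, -0.6, 5.9]
width: 39.3
```

Emit:
step_arm --series '[{"linear":[0.0002,0,0],"rot":[0,0,0],"hand":0.03},{"linear":[0.0004,0,0],"rot":[0,0,0],"hand":0.03},{"linear":[0.0006,0,0],"rot":[0,0,0],"hand":0.03},{"linear":[0.0006,0,0],"rot":[0,0,0],"hand":0.03},{"linear":[0.0006,0,0],"rot":[0,0,0],"hand":0.03}]'

```text
t: 12.9
position: [577.6, 215.2, 46.2]
tool_rot: [[1.0, 0.03, 0.0], [0.03, -1.0, 0.0], [0.0, -0.0, -1.0]]
wrist_force: [-4.3, 0.3, 5.2]
width: 39.5
```

Emit:
step_arm --series '[{"linear":[0.0002,0,0],"rot":[0,0,0],"hand":0.03},{"linear":[0.0004,0,0],"rot":[0,0,0],"hand":0.03},{"linear":[0.0006,0,0],"rot":[0,0,0],"hand":0.03},{"linear":[0.0006,0,0],"rot":[0,0,0],"hand":0.03},{"linear":[0.0006,0,0],"rot":[0,0,0],"hand":0.03}]'

```text
t: 13.52
position: [578.2, 215.2, 46.2]
tool_rot: [[1.0, 0.03, 0.0], [0.03, -1.0, 0.0], [0.0, -0.0, -1.0]]
wrist_force: [-4.9, -0.5, 5.8]
width: 39.1
```

Emit:
step_arm --series '[{"linear":[0.0002,0,0],"rot":[0,0,0],"hand":0.03},{"linear":[0.0004,0,0],"rot":[0,0,0],"hand":0.03},{"linear":[0.0006,0,0],"rot":[0,0,0],"hand":0.03},{"linear":[0.0008,0,0],"rot":[0,0,0],"hand":0.03},{"linear":[0.0008,0,0],"rot":[0,0,0],"hand":0.03}]'

```text
t: 14.15
position: [578.3, 215.2, 46.2]
tool_rot: [[1.0, 0.03, -0.002], [0.03, -1.0, 0.0], [-0.002, -0.0, -1.0]]
wrist_force: [-6.6, 0.8, 6.4]
width: 39.5
```

```bash
python3 - <<'E'
from h import *
st=status.state(); im=get_image("wrist")[:,:,::-1].copy(); cv2.imwrite("pics/w5.png",cv2.resize(im[140:340,200:440],None,fx=3,fy=3))
print(st["t"],st["position"],st["wrist_force"],st["ft_torque"])
E
```

```text
14.15 [578.30807568 215.19289905  46.22684311] [-6.61953152  0.8054489   6.38377215] [-0.01776554  1.10563485  0.00965488]
```

View pics/w5.png

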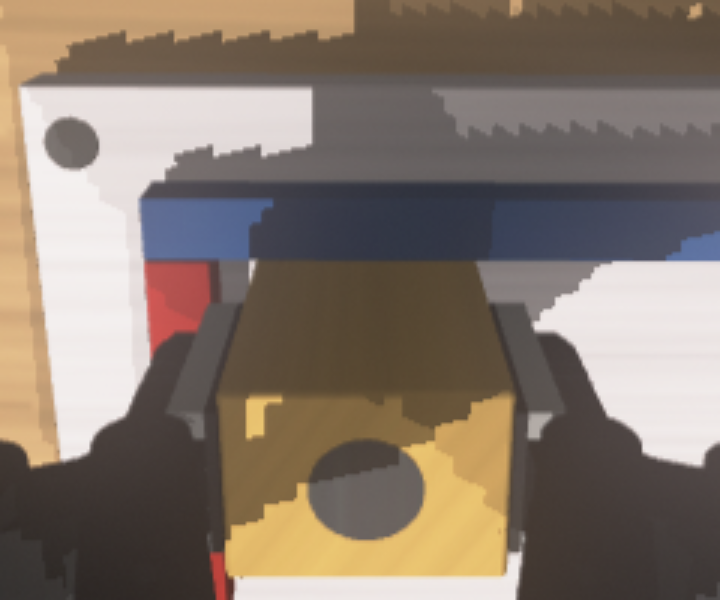

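The blank is touching the blue fence across its full edge. Now I'll slide it to the red fence.

Emit:
step_arm --series '[{"linear":[0,-0.0015,0],"rot":[0,0,0],"hand":0.03},{"linear":[0,-0.003,0],"rot":[0,0,0],"hand":0.03},{"linear":[0,-0.004,0],"rot":[0,0,0],"hand":0.03},{"linear":[0,-0.005,0],"rot":[0,0,0],"hand":0.03},{"linear":[0,-0.006,0],"rot":[0,0,0],"hand":0.03}]'

```text
t: 14.82
position: [578.3, 217.2, 46.3]
tool_rot: [[1.0, 0.029, -0.002], [0.029, -1.0, -0.008], [-0.002, 0.007, -1.0]]
wrist_force: [-6.9, -10.5, 8.9]
width: 39.2
```

Emit:
step_arm --series '[{"linear":[0,-0.0003,0],"rot":[0,0,0],"hand":0.03},{"linear":[0,-0.0006,0],"rot":[0,0,0],"hand":0.03},{"linear":[0,-0.0009,0],"rot":[0,0,0],"hand":0.03},{"linear":[0,-0.001,0],"rot":[0,0,0],"hand":0.03},{"linear":[0,-0.001,0],"rot":[0,0,0],"hand":0.03}]'

```text
t: 15.45
position: [578.3, 218.1, 46.3]
tool_rot: [[1.0, 0.028, -0.002], [0.028, -1.0, -0.007], [-0.002, 0.007, -1.0]]
wrist_force: [-7.2, -10.3, 10.2]
width: 39.6
```

```bash
python3 - <<'E'
from h import *
st=status.state(); im=get_image("wrist")[:,:,::-1].copy(); cv2.imwrite("pics/w6.png",cv2.resize(im[140:340,200:440],None,fx=3,fy=3))
print(st["t"],st["position"],st["wrist_force"],st["ft_torque"],st["qpos"],st["width"])
im=get_image("scene")[:,:,::-1]; cv2.imwrite("pics/s6.png",cv2.resize(im[230:310,310:400],None,fx=7,fy=7))
E
```

```text
15.45 [578.31401341 218.14126259  46.31478297] [ -7.20079677 -10.30625044  10.19414832] [-1.66334537  1.20145988 -0.18620231] [ 0.27229696  0.35638582  1.46018942 -0.00679389  1.32910214  1.81625786] 39.628917075331756
```

View pics/w6.png

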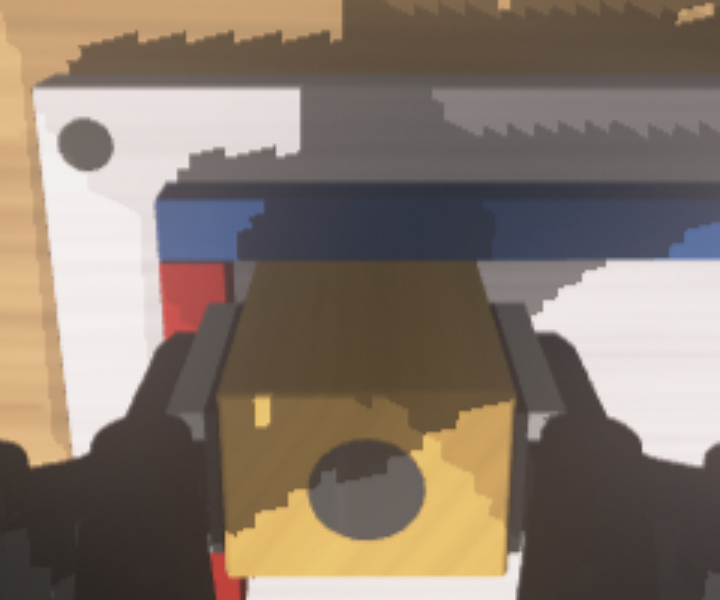

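View pics/s6.png

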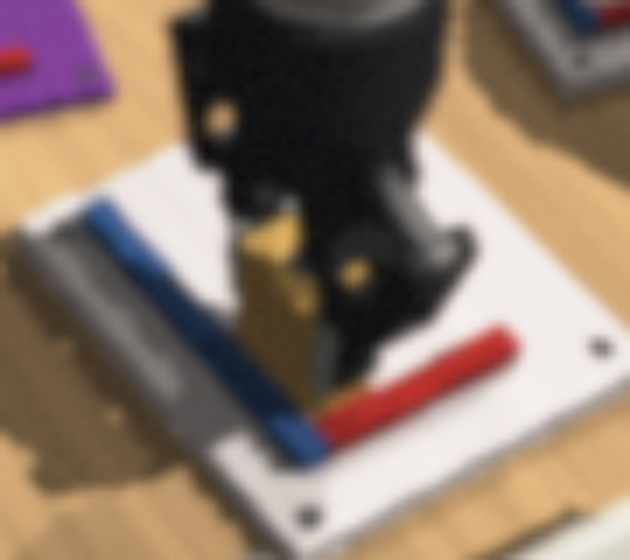

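Emit:
step_arm --series '[{"linear":[0,-0.0003,-0.0002],"rot":[0,0,0],"hand":0.03},{"linear":[0,-0.0006,-0.0003],"rot":[0,0,0],"hand":0.03},{"linear":[0,-0.0009,-0.0003],"rot":[0,0,0],"hand":0.03},{"linear":[0,-0.0012,-0.0003],"rot":[0,0,0],"hand":0.03},{"linear":[0,-0.0015,-0.0003],"rot":[0,0,0],"hand":0.03}]'

```text
t: 16.18
position: [578.3, 219.9, 46.3]
tool_rot: [[1.0, 0.028, -0.002], [0.028, -1.0, -0.007], [-0.002, 0.007, -1.0]]
wrist_force: [-6.9, -9.7, 7.5]
width: 39.4
```

Emit:
step_arm --series '[{"linear":[0,-0.0003,0],"rot":[0,0,0],"hand":0.03},{"linear":[0,-0.0006,0],"rot":[0,0,0],"hand":0.03},{"linear":[0,-0.0009,0],"rot":[0,0,0],"hand":0.03},{"linear":[0,-0.0012,0],"rot":[0,0,0],"hand":0.03},{"linear":[0,-0.0015,0],"rot":[0,0,0],"hand":0.03}]'

```text
t: 16.8
position: [578.2, 221.4, 46.3]
tool_rot: [[1.0, 0.029, -0.002], [0.029, -1.0, -0.007], [-0.002, 0.007, -1.0]]
wrist_force: [-6.8, -8.7, 7.9]
width: 39.0
```

Emit:
step_arm --series '[{"linear":[0,-0.0003,0],"rot":[0,0,0],"hand":0.03},{"linear":[0,-0.0006,0],"rot":[0,0,0],"hand":0.03},{"linear":[0,-0.0009,0],"rot":[0,0,0],"hand":0.03},{"linear":[0,-0.0012,0],"rot":[0,0,0],"hand":0.03},{"linear":[0,-0.0015,0],"rot":[0,0,0],"hand":0.03}]'

```text
t: 17.42
position: [578.2, 222.9, 46.3]
tool_rot: [[1.0, 0.029, -0.002], [0.029, -1.0, -0.007], [-0.002, 0.007, -1.0]]
wrist_force: [-7.1, -9.8, 7.2]
width: 38.9
```

Emit:
step_arm --series '[{"linear":[0,-0.0003,0],"rot":[0,0,0],"hand":0.03},{"linear":[0,-0.0006,0],"rot":[0,0,0],"hand":0.03},{"linear":[0,-0.0009,0],"rot":[0,0,0],"hand":0.03},{"linear":[0,-0.0012,0],"rot":[0,0,0],"hand":0.03},{"linear":[0,-0.0015,0],"rot":[0,0,0],"hand":0.03}]'

```text
t: 18.05
position: [578.2, 223.5, 46.3]
tool_rot: [[1.0, 0.028, -0.002], [0.028, -1.0, -0.009], [-0.003, 0.009, -1.0]]
wrist_force: [-6.9, -11.8, 8.5]
width: 39.5
```

Emit:
step_arm --series '[{"linear":[0.0004,-0.0006,0],"rot":[0,0,0],"hand":0.03},{"linear":[0.0008,-0.0012,0],"rot":[0,0,0],"hand":0.03},{"linear":[0.0012,-0.0018,0],"rot":[0,0,0],"hand":0.03},{"linear":[0.0016,-0.0024,0],"rot":[0,0,0],"hand":0.03},{"linear":[0.002,-0.003,0],"rot":[0,0,0],"hand":0.03}]'

```text
t: 18.68
position: [578.3, 223.7, 46.4]
tool_rot: [[1.0, 0.028, -0.007], [0.028, -0.999, -0.015], [-0.008, 0.015, -1.0]]
wrist_force: [-13.3, -19.6, 14.1]
width: 39.1
```

```bash
python3 - <<'E'
from h import *
st=status.state(); im=get_image("wrist")[:,:,::-1].copy(); cv2.imwrite("pics/w7.png",cv2.resize(im[140:340,200:440],None,fx=3,fy=3))
print(st["t"],st["position"],st["tool_rot"].round(4).tolist(),st["wrist_force"],st["ft_torque"],st["width"])
E
```

```text
18.675 [578.33545971 223.74782597  46.37897088] [[0.9996, 0.0281, -0.0074], [0.028, -0.9995, -0.0147], [-0.0078, 0.0145, -0.9999]] [-13.27749011 -19.64693715  14.1116438 ] [-3.10273913  2.09524371 -0.08603911] 39.08470073154408
```

View pics/w7.png

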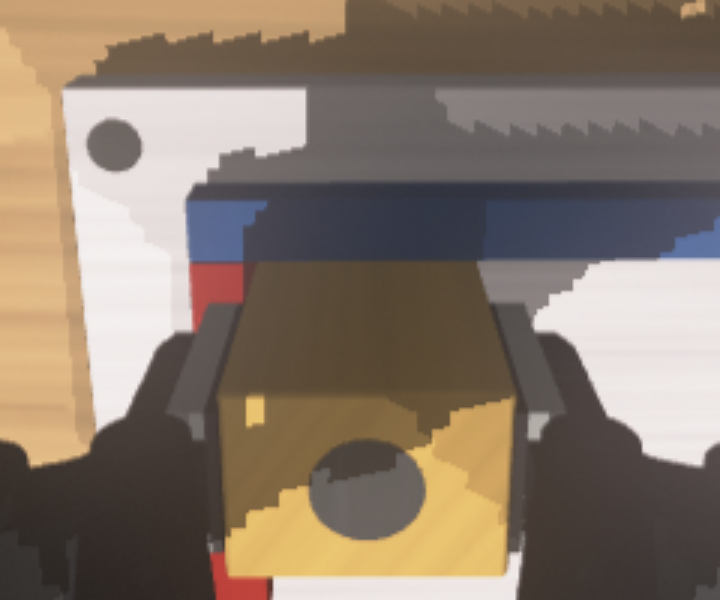

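```bash
python3 - <<'E'
from h import *
im=get_image("wrist")[:,:,::-1].copy(); cv2.imwrite("pics/w8.png",cv2.resize(im[205:275,250:320],None,fx=8,fy=8,interpolation=cv2.INTER_CUBIC))
E
```

```text
(no output)
```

View pics/w8.png

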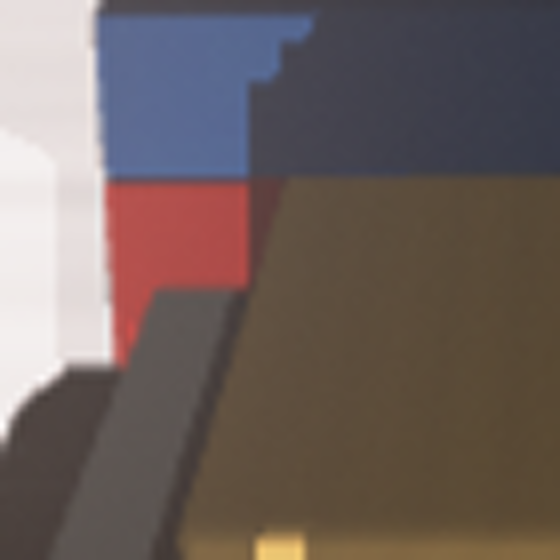

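Emit:
step_arm --series '[{"linear":[0,0,0],"rot":[0,0,0],"hand":0.03},{"linear":[0,0,0],"rot":[0,0,0],"hand":0.03},{"linear":[0,0,0],"rot":[0,0,0],"hand":0.03},{"linear":[0,0,0],"rot":[0,0,0],"hand":0.03},{"linear":[0,0,0],"rot":[0,0,0],"hand":0.03}]'

```text
t: 19.4
position: [578.3, 223.7, 46.4]
tool_rot: [[1.0, 0.028, -0.007], [0.028, -1.0, -0.015], [-0.008, 0.014, -1.0]]
wrist_force: [-10.6, -18.0, 14.4]
width: 39.2
```

```bash
python3 - <<'E'
from h import *
im=get_image("scene")[:,:,::-1]; cv2.imwrite("pics/s9.png",cv2.resize(im[230:310,310:400],None,fx=7,fy=7,interpolation=cv2.INTER_CUBIC))
im=get_image("top")[:,:,::-1]; cv2.imwrite("pics/t9.png",im)
st=status.state();print(st["t"],st["position"],st["wrist_force"],abs(st["qd"]).max())
E
```

```text
19.5 [578.37793298 223.74031133  46.40888171] [-12.36465736 -19.37871178  12.92342983] 0.0017107837472489715
```

View pics/s9.png

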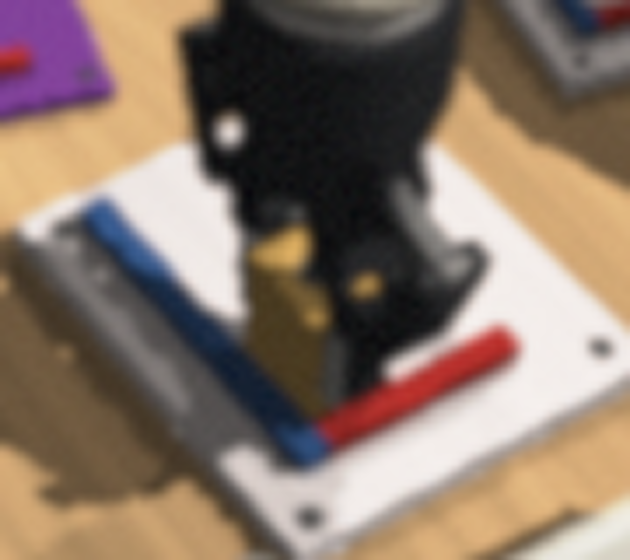

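View pics/t9.png

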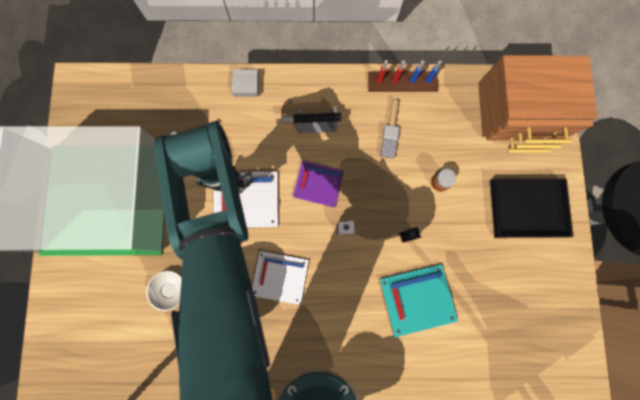

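The blank sits in the corner against both bars, and the other things on the bench look unmoved. The forces are steady, so I'm handing in.

```bash
python3 - <<'E'
from h import *
print(job.job_done()); st=status.state(); print(st["t"],st["position"],st["wrist_force"],st["width"])
E
```

```text
the job is handed in; nothing more can be done
None
the job is handed in; nothing more can be done
```

I gripped the brass blank across its 40 mm sides at 60 N and set it on the bed of the larger white jig. I slid it against the blue fence, then the red one, and handed it in still held and pushed at about 19.5 s. No verdict was reported.

**Last readings before hand-in:**
- The wrist force was steady at about 12 N towards blue, 19 N towards red and 13 N down on the bed.
- The arm was still, and the finger opening was 39.2 mm.
- The tool was tilted about 0.016 rad and its yaw was within about 0.01 rad of the jig. The blank should share these, against limits of 0.06 rad.
- The wrist and scene pictures show the blank touching both fences. In the top view the other things on the bench look unmoved, except the mandrel, which the arm hides; I did not measure their positions.

**Limits of the checks:**
- I could not read the fence forces directly. Friction on the bed takes up part of the wrist force.
- The tool stopped at (578.3, 223.7) mm, while the pictures had predicted home at (577.0, 224.6) mm. That 1.3 mm and 0.9 mm difference is within the 2 mm calibration error, so I relied on the contact.
- Friction along the blue fence was higher than expected, about 10 N while sliding. I eased the downward push slightly to compensate.
- After the hand-in the state could no longer be read, so there is no reading from the final second.

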